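# Feed the steel balls from the twin-chute dispenser

## Robot

A 7-joint arm with a two-finger parallel gripper is mounted at the origin on the work surface. World frame = base frame: x ahead of the robot, y to its left, z up, the work surface at z = 0. Lengths are in m, angles in rad, forces in N, time in s.
With the tool pointing down it reaches from about 0.4 to 0.925 m from the base axis. Payload 4.1 kg.
Tool frame: the origin (TCP) lies between the finger pads; the fingertips stand 8 mm ahead of it and the grasp point (between the pads) lies 11 mm behind it; z points along the fingers, y is the direction in which the jaws open and shut (so a half turn about z gives the same grasp; the last joint's range is limited). The gripper opens to 85 mm and grips with 20 to 120 N. Pads are 22 mm wide; open, the fingers measure 114 mm over their backs; the gripper's body (76 mm by 85 mm) begins 54 mm behind the grasp point. The pads swing forward as they close: fully open they stand 13 mm farther back than shut.
Start: joints at [-1.248, 0.398, 0.045, 1.537, -0.019, 1.207, -0.051], TCP at [0.266, 0.593, 0.239] pointing down, gripper open.
Joint ranges: [-2.82, 2.82], [-0.49, 2.23], [-1.37, 1.46], [0, 2.46], [-1.36, 4.5], [0.23, 2], [-2.94, 2.94]. Speed limits (rad/s): [2.57, 2.57, 3.14, 3.14, 3.14, 3.14, 3.14].

## Interface

Orientations are given as a unit quaternion [w, x, y, z].
In Python, from rig import r gives the robot as it stands. The module is installed in compiled form; this text tells all that it offers.
- The arm moves only by the tool move_arm, never from a script. Its argument "moves" is a list of rows, each a list of 3 entries, a list of its own where there are three numbers: the shift along the tool's x, y, z in m, then the turn, a rotation vector about the tool's x, y, z in degrees, then the closure in counts, from 0 (fully open) to 255 (shut). In form: [[[dx, dy, dz], [wx, wy, wz], claw], ...]. A call has 1 to 10 rows; each row shifts and turns the commanded pose from where the row before left it, along the tool's axes as they then stand; what a row does not reach is not made up. A row lasts 1/12 s, in which the tool goes at most 41.7 mm and 7.16 degrees, less where a joint would pass 70% of its speed; a pose out of reach is approached as far as the arm can. A call with a gripper value outside its range is refused whole. The fingers move at their own pace and stop on an object; the grip force is fixed at half the most. Time passes only in rows, so rows that do not move let the fingers close. It gives the time, the measured TCP pose, the force and the opening at its end, in the units of the state.
- r.get_state(): the state, without advancing time (a new reading comes with each control period).
- r.read_camera(name): name is "side" or "top" or "wrist"; returns (picture, depth): 480x640x3 uint8, blue, green, red; 480x640 float32, m along the optical axis (not along the pixel's ray), 0 where there is no reading.
- r.calibration(name): a dict with "intrinsics" (3x3 intrinsics, pixels), "dist_coeffs" ([k1, k2, p1, p2, k3] as OpenCV has them; the pictures are not rectified), "R" (3x3) and "t" (3): a world point X has camera coordinates R X + t; the wrist camera has in their place "mount" (4x4, takes a point from camera to tool coordinates, whose origin is the TCP and whose axes are the flange's). Camera axes: x right, y down, z forward; pixel columns grow to the right and rows downward; lengths in m; the calibration is good to about 2 mm. A picture is of the moment at which its call begins: read the wrist's pose just before it. calibration takes no time and is no camera call.
- r.job_done(): hands the job in, once; it reports no verdict.
The state is a dict: "time": time; "q": joint angles; "qd": joint speeds; "effort": joint torques, N m; "tool_pos": TCP position; "ee_rot": TCP orientation; "ft_force": force on the tool from outside, world axes, zero at the start; "ft_torque": the same for the moment, N m; "gripper_width": finger opening in m.
Only numpy, scipy, OpenCV 4.12 (cv2) and the standard library are available. Lean on these libraries where they do the work, as an engineer would, in place of code of your own. Each camera call takes 0.05 s, during which the arm holds its last target. There are 200 camera calls.

## Task

The next bearing needs the steel balls. Without picking anything up, push the empty blue tray along the bench until it stands under the outlet of the chute where the four steel balls wait, then press down the raised end of the dispenser's seesaw gate so that it rocks right over and all four steel balls run into the blue tray by themselves. Do not touch the balls, and leave the yellow tray and the other loose things on the bench where they are.

Things in the scene. Friction and masses are not known exactly. Their poses are not given: they have to be found in the camera images.
- feeder: Twin-chute ball dispenser, bolted down: grey frame, two open green chutes (34 mm wide over the walls) sloping down towards the robot from a grey hopper. Origin on the bench midway below the outlets (mouths); x points back to the hopper, away from the robot, y left, z up. Chute centre lines at y = +60 mm (four steel balls wait in it) and -60 mm (empty). The chute mouths lie at x = 0 (open ends, 50 to 78 mm above the bench)
- outlet_steel (a point): Middle of the floor's end (the lip, 53 mm above the bench) at the mouth of the chute with the steel balls, the left-hand one seen from the robot. A tray passes below it; the balls run off it towards the robot and land 20 to 60 mm ahead of it
- foot_edge (a point): Middle of the front edge of the dispenser's grey foot plate, on its top, 10 mm above the bench and 40 mm behind the chutes' lips. The edge is straight, along the dispenser's y, 200 mm long; a tray pushed in under an outlet stops square against it. The plate runs 230 mm back from there; the hopper, 210 mm high, begins 145 mm behind this edge
- pivot (a point): Pivot of the seesaw gate, 128 mm above the bench, 60 mm behind the outlets, midway between the chutes. The gate is an aluminium bar across both chutes with a blade over each, a red pad at each end and a dark tumbler weight (36 mm diameter, top 90 mm above the pivot) on a stem
- rocker (a joint): Angle of the seesaw gate (rad) about the dispenser's x. At the start about -0.25: left end down, its blade holds back the steel balls; right end up. Grows as the right end goes down; a little past level the weight carries it over to its stop at +0.25: left chute open, right chute shut. It takes less than 2 N at a pad and stays where it has tipped
- pad_right (a point): Top centre of the red pad (36 by 34 mm) on the right-hand end of the seesaw gate, 130 mm from the pivot; raised at the start, 166 mm above the bench; 102 mm when that end is fully down
- pad_left (a point): Top centre of the like red pad on the left-hand end, down at the start
- tray: Empty blue open tray, 130 mm (its x) by 96 mm (its y) by 34 mm high, walls and floor 4 mm, 0.2 to 0.42 kg, loose on the bench to the left of the outlets. Origin at the centre of its underside
- ball1: Bright steel ball, 24 mm diameter, 56 g, number 1 in the queue behind the gate's left blade; origin at its centre
- ball2: Bright steel ball, 24 mm diameter, 56 g, number 2 in the queue behind the gate's left blade; origin at its centre
- ball3: Bright steel ball, 24 mm diameter, 56 g, number 3 in the queue behind the gate's left blade; origin at its centre
- ball4: Bright steel ball, 24 mm diameter, 56 g, number 4 in the queue behind the gate's left blade; origin at its centre
- full_tray: Yellow tray of the same size under the outlet of the right-hand (empty) chute, with two brass balls in it; bystander; origin at the centre of its underside
- wrench: Loose steel spanner, 170 mm long, lying flat on the bench right of the yellow tray; bystander
- screwdriver: Loose screwdriver, 190 mm long, lying on the bench to the right; bystander
- plate: Loose perforated steel mincer plate, 62 mm diameter, 8 mm thick, lying on the bench in front of the yellow tray; bystander
- ring_nut: Loose aluminium mincer ring nut, 80 mm diameter, 24 mm high, left of the dispenser; bystander
- spray: White spray bottle with green head, 72 mm diameter, 167 mm tall, right of the dispenser; bystander

How it is judged:
On the way, in this order (a step that is already met when the one before it is completed fails the run):
1. the blue tray stands under the outlet of the steel balls' chute, with the gate still as it was (x of tray in the frame of feeder between -0.056 and 0.012 m and y of tray in the frame of feeder between 0.028 and 0.092 m and linear speed of tray below 0.02 m/s and value of joint rocker below -0.15 rad), for 0.2 s.
2. the seesaw gate has been rocked over to the other side (value of joint rocker above 0.2 rad), for 0.2 s.
At the end, for the whole second after the job is handed in: All four steel balls lie inside the blue tray, at rest (under 0.05 m/s); the tray stands flat under the outlet (its centre 56 mm ahead of to 12 mm behind the chute's lip along the dispenser, and within 32 mm of the chute's centre line); the seesaw gate lies over on its other side (joint above 0.2) (x of ball1 in the frame of tray between -0.062 and 0.062 m and y of ball1 in the frame of tray between -0.045 and 0.045 m and z of each of ball1, ball2, ball3, ball4 in the frame of tray below 0.03 m and linear speed of each of ball1, ball2, ball3, ball4 below 0.05 m/s and x of ball2 in the frame of tray between -0.062 and 0.062 m and y of ball2 in the frame of tray between -0.045 and 0.045 m and x of ball3 in the frame of tray between -0.062 and 0.062 m and y of ball3 in the frame of tray between -0.045 and 0.045 m and x of ball4 in the frame of tray between -0.062 and 0.062 m and y of ball4 in the frame of tray between -0.045 and 0.045 m and x of tray in the frame of feeder between -0.056 and 0.012 m and y of tray in the frame of feeder between 0.028 and 0.092 m and value of joint rocker above 0.2 rad and linear speed of tray below 0.02 m/s and angle between tray's own z axis and vertical below 0.1 rad); the robot touches nothing.
It fails at once if the blue tray is lifted or tipped (height (world z) of tray above 0.012 m or angle between tray's own z axis and vertical above 0.2 rad).
It fails at once if the robot touches a steel ball (contact force between any of ball1, ball2, ball3, ball4 and the arm above 0.5 N or contact force between any of ball1, ball2, ball3, ball4 and the fingers above 0.5 N).
It fails at once if the yellow tray is shifted by more than 20 mm (distance of full_tray from where it was at the start of the episode above 0.02 m).
It fails at once if another loose thing is shifted by more than 30 mm (distance of any of wrench, screwdriver, plate, ring_nut, spray from where it was at the start of the episode above 0.03 m).
It also fails if it takes over 69 s, if anything falls off the work surface, if the arm or the gripper's body presses on something with over 40 N, if the wrist force passes 120 N, or if a joint passes its speed limit or range.

## Working session

There is one attempt and no reset: what is moved stays moved. The work goes in short steps, Python scripts to look and compute and a tool call to move; the robot and the scene stay as the last step left them, time stands still between calls to the robot, and variables do not carry over. Pictures are saved under pics/ and viewed, about 8 in all and at most 12, crops included, and the job is handed in when it is done.

Besides the shell and the picture viewer there is one more tool, called after "Call:" by a JSON object that holds its "op" and its "data". move_arm: Moves the arm, as the interface text tells. Its arguments: {"type":"object","properties":{"moves":{"type":"array"}},"required":["moves"]}

```bash
mkdir -p pics; cat > h.py <<'E'
import numpy as np, cv2
from rig import r
from scipy.spatial.transform import Rotation as Ro
def cal(n):
    c=r.calibration(n); return c
def grab(n,f):
    s=r.get_state(); im,d=r.read_camera(n); cv2.imwrite(f'pics/{f}.png',im); np.savez(f'pics/{f}.npz',d=d,p=s['tool_pos'],q=s['ee_rot'],n=n); return im,d
def world(f,pts):
    z=np.load(f'pics/{f}.npz'); n=str(z['n']); c=cal(n); K=np.array(c['intrinsics']); D=np.array(c['dist_coeffs']); out=[]
    for u,v in pts:
        w=z['d'][max(v-2,0):v+3,max(u-2,0):u+3]; w=w[w>0]; dd=np.median(w) if len(w) else np.nan
        x=cv2.undistortPoints(np.array([[[u,v]]],float),K,D)[0,0]
        p=np.array([x[0],x[1],1])*dd
        if 'R' in c: p=np.array(c['R']).T@(p-np.array(c['t']))
        else:
            m=np.array(c['mount']); p=m[:3,:3]@p+m[:3,3]; q=z['q']; p=Ro.from_quat([q[1],q[2],q[3],q[0]]).as_matrix()@p+z['p']
        out.append(p)
    return np.array(out)
E
python3 - <<'E'
from h import *
grab('top','top0'); grab('side','side0'); s=r.get_state(); print(s)
E
```

```text
{'time': 0.1, 'q': array([-1.2479924 ,  0.39911403,  0.04504264,  1.53773146, -0.01868173,
        1.20691988, -0.05069802]), 'qd': array([-0.00102858, -0.00255811, -0.00137011, -0.0054445 ,  0.00160349,
       -0.00034373,  0.00026681]), 'effort': array([ 3.19106126e-03, -4.76265943e+01,  1.36979006e+00, -2.54949367e+01,
        1.19868820e-02,  5.03100120e-03,  8.83835554e-06]), 'tool_pos': array([0.26587386, 0.59253364, 0.2383801 ]), 'ee_rot': array([-1.13976150e-04,  2.09285612e-01,  9.77854164e-01, -8.68375047e-04]), 'ft_force': array([ 0.87141069,  0.62677142, -0.16407559]), 'ft_torque': array([-0.0109229 , -0.01523738,  0.06362626]), 'gripper_width': 0.08560248593429495}
```

View pics/top0.png

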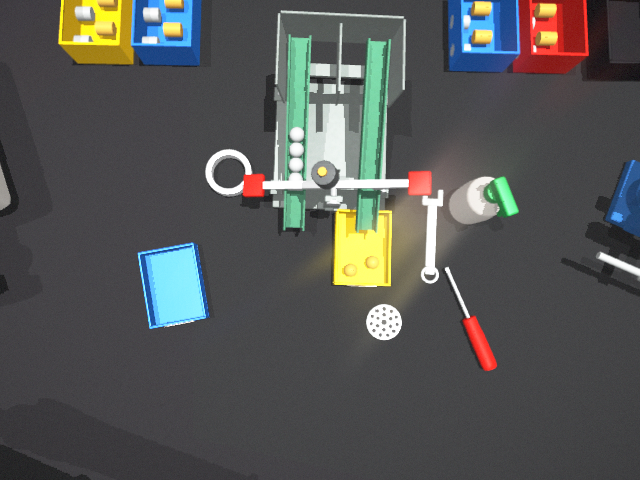

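View pics/side0.png

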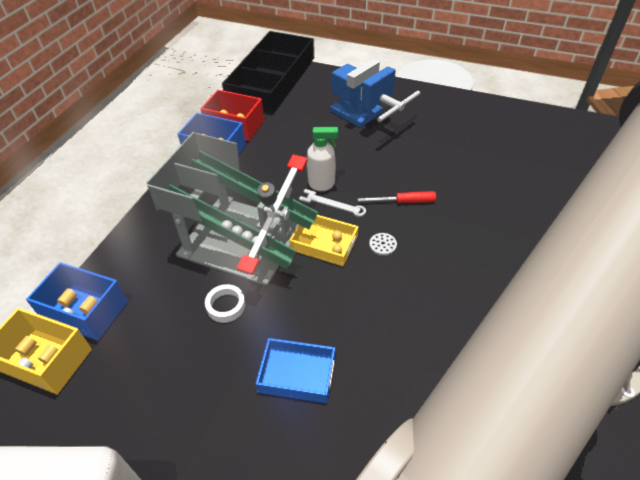

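The top view shows the blue tray at about (173,285) with corners (139,252), (194,243), (207,318), (151,327). The pads are at (254,185) and (420,183), the chute lips at (294,229) and (367,229), and the yellow tray spans (334–392, 210–287). The side view agrees.

```bash
python3 - <<'E'
from h import *
np.set_printoptions(precision=4,suppress=True)
names='trayTL TR BR BL traycentre padL padR lipS lipE hubtop ringc yTL yTR yBR yBL plate ringbottom chuteLtop'.split()
pts=[(141,254),(193,245),(205,317),(152,325),(173,285),(254,185),(420,183),(294,226),(367,226),(322,172),(213,155),(336,213),(390,213),(390,284),(336,284),(384,322),(232,192),(298,45)]
for n,p,w in zip(names,pts,world('top0',pts)): print(n,p,w)
# project helper: blue mask in top
im=cv2.imread('pics/top0.png'); h=cv2.cvtColor(im,cv2.COLOR_BGR2HSV)
m=cv2.inRange(h,(95,100,80),(125,255,255)); m[:200]=0;m[:,:100]=0;m[:,300:]=0
v,u=np.nonzero(m); W=world('top0',list(zip(u,v)))
for lo,hi in((.028,.045),(-.005,.015)):
    P=W[(W[:,2]>lo)&(W[:,2]<hi)]; print(len(P),cv2.minAreaRect(P[:,:2].astype(np.float32)))
# pads
for lo,sl in(('L',slice(230,275)),('R',slice(400,440))):
    m=cv2.bitwise_or(cv2.inRange(h,(0,150,80),(8,255,255)),cv2.inRange(h,(172,150,80),(180,255,255))); k=np.zeros_like(m);k[165:205,sl]=m[165:205,sl]
    v,u=np.nonzero(k);W2=world('top0',list(zip(u,v)));print(lo,np.median(W2,0),W2.min(0),W2.max(0))
E
```

```text
trayTL (141, 254) [0.5509 0.2918 0.033 ]
TR (193, 245) [0.5673 0.2049 0.0311]
BR (205, 317) [0.4456 0.1816 0.0293]
BL (152, 325) [0.4318 0.2694 0.0319]
traycentre (173, 285) [0.499  0.2432 0.004 ]
padL (254, 185) [0.6584 0.0966 0.1022]
padR (420, 183) [ 0.6523 -0.1536  0.1655]
lipS (294, 226) [0.5994 0.0328 0.053 ]
lipE (367, 226) [ 0.6006 -0.0899  0.0546]
hubtop (322, 172) [ 0.6553 -0.0062  0.2151]
ringc (213, 155) [0.7319 0.18   0.0018]
yTL (336, 213) [ 0.6258 -0.0395  0.0284]
yTR (390, 213) [ 0.6264 -0.1329  0.0326]
yBR (390, 284) [ 0.5039 -0.1346  0.0198]
yBL (336, 284) [ 0.5031 -0.04    0.0288]
plate (384, 322) [ 0.4377 -0.1259  0.0081]
ringbottom (232, 192) [0.6613 0.1417 0.0229]
chuteLtop (298, 45) [0.8721 0.0291 0.1417]
578 ((0.4988260865211487, 0.23929989337921143), (0.13046714663505554, 0.0975022241473198), 11.090094566345215)
2622 ((0.4998924732208252, 0.24393218755722046), (0.13657662272453308, 0.10672742873430252), 11.12167739868164)
L [0.6583 0.0981 0.1011] [ 0.641   0.0807 -0.0001] [0.697  0.1262 0.105 ]
R [ 0.6608 -0.148   0.1637] [ 0.6358 -0.1803  0.0008] [ 0.7082 -0.1367  0.169 ]
```

Call:
{"op": "move_arm", "data": {"moves": [[[0, 0, 0], [0, 0, 6.58], 100], [[0, 0, 0], [0, 0, 6.58], 100], [[0, 0, 0], [0, 0, 6.58], 100], [[0, 0, 0], [0, 0, 6.58], 100], [[0, 0, 0], [0, 0, 6.58], 100], [[0, 0, 0], [0, 0, 6.58], 100], [[0, 0, 0], [0, 0, 6.58], 100], [[0, 0, 0], [0, 0, 6.58], 100], [[0, 0, 0], [0, 0, 6.58], 100], [[0, 0, 0], [0, 0, 6.58], 100]]}}

```text
time: 0.93
tool_pos: [0.2659, 0.5927, 0.2387]
ee_rot: [0.0, 0.709, 0.705, -0.001]
ft_force: [0.4, -0.2, -0.7]
gripper_width: 0.0517
```

Call:
{"op": "move_arm", "data": {"moves": [[[-0.026, 0.0235, 0.02], [0, 0, 0], 100], [[-0.026, 0.0235, 0.02], [0, 0, 0], 100], [[-0.026, 0.0235, 0.02], [0, 0, 0], 100], [[-0.026, 0.0235, 0.02], [0, 0, 0], 100], [[-0.026, 0.0235, 0.02], [0, 0, 0], 100], [[-0.026, 0.0235, 0.02], [0, 0, 0], 100], [[-0.026, 0.0235, 0.02], [0, 0, 0], 100], [[-0.026, 0.0235, 0.02], [0, 0, 0], 100], [[-0.026, 0.0235, 0.02], [0, 0, 0], 100], [[-0.026, 0.0235, 0.02], [0, 0, 0], 100]]}}

```text
time: 1.77
tool_pos: [0.5018, 0.3318, 0.0381]
ee_rot: [-0.0, 0.707, 0.707, -0.0]
ft_force: [0.6, 1.0, -0.2]
gripper_width: 0.052
```

Call:
{"op": "move_arm", "data": {"moves": [[[0, 0, 0.01], [0, 0, 0], 100], [[0, 0, 0.01], [0, 0, 0], 100], [[-0.006, 0, 0], [0, 0, 0], 100], [[-0.008, 0, 0], [0, 0, 0], 100], [[-0.008, 0, 0], [0, 0, 0], 100], [[-0.008, 0, 0], [0, 0, 0], 100], [[-0.008, 0, 0], [0, 0, 0], 100], [[-0.008, 0, 0], [0, 0, 0], 100], [[-0.008, 0, 0], [0, 0, 0], 100], [[-0.006, 0, 0], [0, 0, 0], 100]]}}

```text
time: 2.6
tool_pos: [0.5021, 0.273, 0.0201]
ee_rot: [0.0, 0.707, 0.707, 0.001]
ft_force: [1.1, 2.3, 1.7]
gripper_width: 0.0519
```

Call:
{"op": "move_arm", "data": {"moves": [[[-0.009, 0.001, 0], [0, 0, 0], 100], [[-0.009, 0.001, 0], [0, 0, 0], 100], [[-0.009, 0.001, 0], [0, 0, 0], 100], [[-0.009, 0.001, 0], [0, 0, 0], 100], [[-0.009, 0.001, 0], [0, 0, 0], 100], [[-0.009, 0.001, 0], [0, 0, 0], 100], [[-0.009, 0.001, 0], [0, 0, 0], 100], [[-0.009, 0.001, 0], [0, 0, 0], 100], [[-0.009, 0.001, 0], [0, 0, 0], 100], [[-0.007, 0.001, 0], [0, 0, 0], 100]]}}

```text
time: 3.43
tool_pos: [0.5113, 0.1838, 0.0193]
ee_rot: [-0.0, 0.707, 0.707, -0.0]
ft_force: [0.3, 2.6, 2.9]
gripper_width: 0.0519
```

```bash
cat >> h.py <<'E'
def tray(f):
    im=cv2.imread(f'pics/{f}.png'); h=cv2.cvtColor(im,cv2.COLOR_BGR2HSV)
    m=cv2.inRange(h,(95,100,60),(125,255,255)); m[:170]=0;m[:,:100]=0;m[:,420:]=0
    v,u=np.nonzero(m); W=world(f,list(zip(u,v)))
    for lo,hi in((.026,.045),(-.005,.015)):
        P=W[(W[:,2]>lo)&(W[:,2]<hi)]; print(len(P),P.min(0),P.max(0),cv2.minAreaRect(P[:,:2].astype(np.float32)))
E
python3 - <<'E'
from h import *
grab('top','top1'); tray('top1')
E
```

```text
509 [0.43412479 0.0765542  0.02603581] [0.56447748 0.17433736 0.03727136] ((0.49947047233581543, 0.12520644068717957), (0.13028499484062195, 0.09761423617601395), 0.3099699318408966)
3214 [4.31838271e-01 7.60652080e-02 8.12550599e-05] [0.56822548 0.17946243 0.01497223] ((0.49986129999160767, 0.12765876948833466), (0.10315614938735962, 0.13637256622314453), 89.78871154785156)
```

View pics/top1.png

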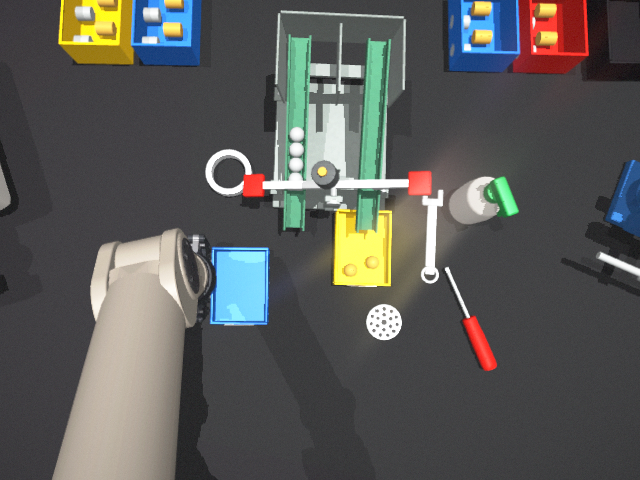

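The tray is now square at (0.4995, 0.125), pixels (211–269, 248–324). I'll push on to y ≈ 0.032.

Call:
{"op": "move_arm", "data": {"moves": [[[-0.01, -0.001, 0], [0, 0, 0], 100], [[-0.01, -0.001, 0], [0, 0, 0], 100], [[-0.01, -0.001, 0], [0, 0, 0], 100], [[-0.01, -0.001, 0], [0, 0, 0], 100], [[-0.01, -0.001, 0], [0, 0, 0], 100], [[-0.01, -0.001, 0], [0, 0, 0], 100], [[-0.01, 0, 0], [0, 0, 0], 100], [[-0.01, 0, 0], [0, 0, 0], 100], [[-0.008, 0, 0], [0, 0, 0], 100], [[-0.004, 0, 0], [0, 0, 0], 100]]}}

```text
time: 4.32
tool_pos: [0.5051, 0.0912, 0.0192]
ee_rot: [0.0, 0.708, 0.707, -0.001]
ft_force: [-0.4, 1.6, -0.6]
gripper_width: 0.0521
```

Call:
{"op": "move_arm", "data": {"moves": [[[0, 0, 0], [0, 0, 0], 100], [[0.01, 0, 0], [0, 0, 0], 100], [[0.02, 0, 0], [0, 0, 0], 100], [[0, 0, -0.03], [0, 0, 0], 100], [[0, 0, -0.04], [0, 0, 0], 100], [[0, 0, -0.04], [0, 0, 0], 100]]}}

```text
time: 4.82
tool_pos: [0.5042, 0.1247, 0.1297]
ee_rot: [-0.0, 0.706, 0.708, -0.001]
ft_force: [0.1, 0.9, 0.2]
gripper_width: 0.0517
```

```bash
python3 - <<'E'
from h import *
grab('top','top2'); tray('top2')
E
```

```text
499 [ 0.42801532 -0.01640381  0.02600708] [0.55759141 0.07963908 0.03332827] ((0.49287301301956177, 0.03172579035162926), (0.1293087750673294, 0.09570246189832687), 0.2794366776943207)
3648 [ 4.25510504e-01 -1.78427572e-02 -3.83213385e-04] [0.56146617 0.08307595 0.01496632] ((0.49342796206474304, 0.03282735496759415), (0.13540631532669067, 0.10043496638536453), 0.3840073049068451)
```

Call:
{"op": "move_arm", "data": {"moves": [[[0, 0, 0], [0, 0, 7.0], 100], [[0, 0, 0], [0, 0, 7.0], 100], [[0, 0, 0], [0, 0, 7.0], 100], [[0, 0, 0], [0, 0, 7.0], 100], [[0, 0, 0], [0, 0, 7.0], 100], [[0, 0, 0], [0, 0, 7.0], 100], [[0, 0, 0], [0, 0, 7.0], 100], [[0, 0, 0], [0, 0, 7.0], 100], [[0, 0, 0], [0, 0, 7.0], 100], [[0, 0, 0], [0, 0, 7.0], 100]]}}

```text
time: 5.7
tool_pos: [0.5053, 0.1247, 0.1293]
ee_rot: [-0.0, 0.985, 0.172, 0.0]
ft_force: [0.4, 1.5, 0.9]
gripper_width: 0.052
```

Call:
{"op": "move_arm", "data": {"moves": [[[0, 0, 0], [0, 0, 7.0], 100], [[0, 0, 0], [0, 0, 7.0], 100], [[0, 0, 0], [0, 0, 6.0], 100], [[-0.025, 0.023, 0], [0, 0, 0], 100], [[-0.025, 0.023, 0], [0, 0, 0], 100], [[-0.025, 0.023, 0], [0, 0, 0], 100], [[-0.027, 0.023, 0], [0, 0, 0], 100], [[0, 0, 0], [0, 0, 0], 100]]}}

```text
time: 6.37
tool_pos: [0.397, 0.028, 0.128]
ee_rot: [-0.001, 1.0, -0.002, -0.004]
ft_force: [-0.6, -0.0, -0.3]
gripper_width: 0.0517
```

Call:
{"op": "move_arm", "data": {"moves": [[[0, 0, 0.03], [0, 0, 0], 100], [[0, 0, 0.03], [0, 0, 0], 100], [[0, 0, 0.03], [0, 0, 0], 100], [[0, 0, 0.018], [0, 0, 0], 100], [[0, 0, 0], [0, 0, 0], 100]]}}

```text
time: 6.78
tool_pos: [0.4009, 0.0316, 0.0186]
ee_rot: [0.001, 1.0, 0.001, -0.003]
ft_force: [-1.0, -0.5, 0.2]
gripper_width: 0.0517
```

Call:
{"op": "move_arm", "data": {"moves": [[[0.012, 0, 0], [0, 0, 0], 100], [[0.01, 0, 0], [0, 0, 0], 100], [[0.01, 0, 0], [0, 0, 0], 100], [[0.01, 0, 0], [0, 0, 0], 100], [[0.01, 0, 0], [0, 0, 0], 100], [[0.01, 0, 0], [0, 0, 0], 100], [[0.01, 0, 0], [0, 0, 0], 100], [[0.01, 0, 0], [0, 0, 0], 100], [[0.009, 0, 0], [0, 0, 0], 100], [[0.006, 0, 0], [0, 0, 0], 100]]}}

```text
time: 7.62
tool_pos: [0.4967, 0.0313, 0.0206]
ee_rot: [-0.001, 1.0, 0.0, -0.006]
ft_force: [-19.1, 0.7, 13.0]
gripper_width: 0.0521
```

Call:
{"op": "move_arm", "data": {"moves": [[[0, 0, 0], [0, 0, 0], 100], [[0, 0, 0], [0, 0, 0], 100]]}}

```text
time: 7.78
tool_pos: [0.4966, 0.0312, 0.0203]
ee_rot: [-0.0, 1.0, -0.0, -0.005]
ft_force: [-10.3, 0.3, 5.9]
gripper_width: 0.0517
```

```bash
python3 - <<'E'
from h import *
grab('side','side3')
E
```

Call:
{"op": "move_arm", "data": {"moves": [[[-0.005, 0, 0], [0, 0, 0], 100], [[-0.015, 0, 0], [0, 0, 0], 100], [[-0.015, 0, 0], [0, 0, 0], 100], [[-0.01, 0, -0.03], [0, 0, 0], 255], [[0, 0, -0.04], [0, 0, 0], 255], [[0, 0, -0.04], [0, 0, 0], 255], [[0, 0, -0.04], [0, 0, 0], 255], [[0, 0, -0.04], [0, 0, 0], 255]]}}

```text
time: 8.5
tool_pos: [0.4568, 0.0308, 0.2138]
ee_rot: [-0.0, 1.0, -0.0, 0.002]
ft_force: [1.7, 1.4, -0.4]
gripper_width: -0.0003
```

```bash
python3 - <<'E'
from h import *
grab('top','top3'); tray('top3'); print(world('top3',[(420,183),(254,185)]),r.get_state()['q'])
E
```

```text
282 [ 0.50796544 -0.01682171  0.02601265] [0.6364302  0.07930453 0.03561269] ((0.5724397897720337, 0.03153539448976517), (0.09597310423851013, 0.12825219333171844), 89.53759765625)
2737 [ 5.05818021e-01 -1.85007633e-02  1.80582967e-04] [0.64280657 0.08330445 0.01499044] ((0.5741510987281799, 0.03229357302188873), (0.1015050932765007, 0.1369296908378601), 89.77249908447266)
[[ 0.65215115 -0.15343496  0.16616259]
 [ 0.65842057  0.09663706  0.10201795]] [-0.9387097   0.08506326  0.8322384   2.01436732 -0.07710393  1.0540607
 -1.64355335]
```

View pics/top3.png

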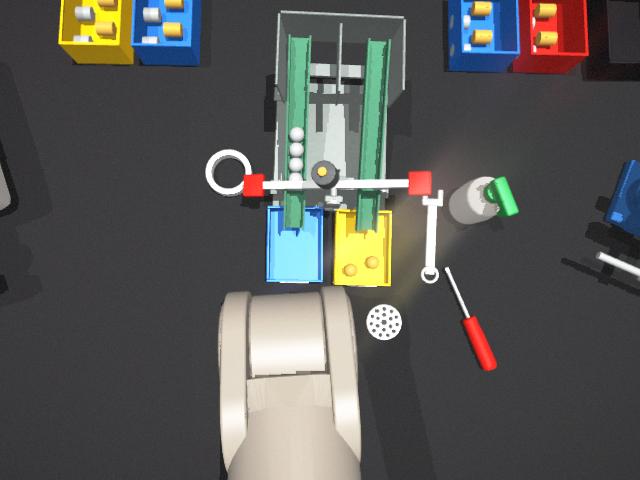

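The blue tray is under the steel outlet at (0.573, 0.032), back against the foot plate. The gate is unchanged, with the right pad at (420,183). Next I go above the right pad.

Call:
{"op": "move_arm", "data": {"moves": [[[0.0203, 0.0181, -0.003], [0, 0, 0], 255], [[0.0203, 0.0181, -0.003], [0, 0, 0], 255], [[0.0203, 0.0181, -0.003], [0, 0, 0], 255], [[0.0203, 0.0181, -0.003], [0, 0, 0], 255], [[0.0203, 0.0181, -0.003], [0, 0, 0], 255], [[0.0203, 0.0181, -0.003], [0, 0, 0], 255], [[0.0203, 0.0181, -0.003], [0, 0, 0], 255], [[0.0203, 0.0181, -0.003], [0, 0, 0], 255], [[0.0203, 0.0181, 0], [0, 0, 0], 255], [[0.0203, 0.0181, 0], [0, 0, 0], 255]]}}

```text
time: 9.38
tool_pos: [0.6611, -0.151, 0.2356]
ee_rot: [0.001, 1.0, 0.001, 0.002]
ft_force: [0.6, -0.1, -0.1]
gripper_width: 0.0001
```

```bash
python3 - <<'E'
from h import *
grab('side','side4'); s=r.get_state(); print(s['tool_pos'])
im=cv2.imread('pics/side4.png')[60:300,150:430]; cv2.imwrite('pics/side4c.png',cv2.resize(im,None,fx=2.4,fy=2.4))
E
```

```text
[ 0.6636699  -0.15561259  0.23532396]
```

View pics/side4c.png

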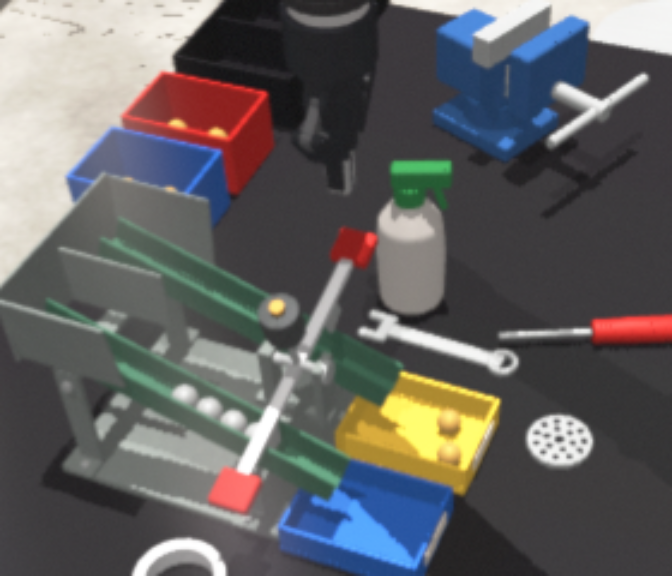

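The closed fingertip is at crop (340,190), straight above the right pad at (352,245), and clear of the spray bottle. Pressing now.

Call:
{"op": "move_arm", "data": {"moves": [[[-0.003, -0.003, 0.02], [0, 0, 0], 255], [[0, 0, 0.02], [0, 0, 0], 255], [[0, 0, 0.014], [0, 0, 0], 255], [[0, 0, 0.008], [0, 0, 0], 255], [[0, 0, 0.008], [0, 0, 0], 255], [[0, 0, 0.008], [0, 0, 0], 255], [[0, 0, 0.008], [0, 0, 0], 255], [[0, 0, 0.008], [0, 0, 0], 255], [[0, 0, 0.008], [0, 0, 0], 255], [[0, 0, 0.008], [0, 0, 0], 255]]}}

```text
time: 10.27
tool_pos: [0.6558, -0.1464, 0.1248]
ee_rot: [-0.0, 1.0, 0.0, 0.0]
ft_force: [-0.1, -0.4, -0.2]
gripper_width: -0.0003
```

```bash
python3 - <<'E'
from h import *
grab('side','side5')
im=cv2.imread('pics/side5.png')[60:300,150:430]; cv2.imwrite('pics/side5c.png',cv2.resize(im,None,fx=2.4,fy=2.4))
E
```

```text
(no output)
```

View pics/side5c.png

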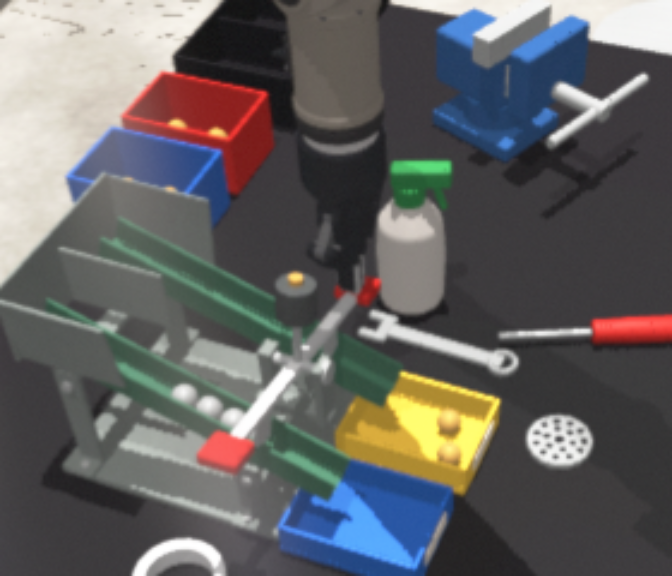

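The gate is about level, with the left pad raised to (228,450) and the balls still held. I'll press a little further.

Call:
{"op": "move_arm", "data": {"moves": [[[0, 0, 0.007], [0, 0, 0], 255], [[0, 0, 0.006], [0, 0, 0], 255], [[0, 0, 0], [0, 0, 0], 255], [[0, 0, 0], [0, 0, 0], 255], [[0, 0, 0], [0, 0, 0], 255], [[0, 0, 0], [0, 0, 0], 255], [[0, 0, -0.03], [0, 0, 0], 255], [[0, 0, -0.04], [0, 0, 0], 255], [[0, 0, -0.04], [0, 0, 0], 255]]}}

```text
time: 11.07
tool_pos: [0.6547, -0.1463, 0.2223]
ee_rot: [-0.0, 1.0, 0.0, -0.001]
ft_force: [1.1, 0.1, 1.1]
gripper_width: -0.0002
```

Call:
{"op": "move_arm", "data": {"moves": [[[0, 0, 0], [0, 0, 0], 255], [[0, 0, 0], [0, 0, 0], 255], [[0, 0, 0], [0, 0, 0], 255], [[0, 0, 0], [0, 0, 0], 255], [[0, 0, 0], [0, 0, 0], 255], [[0, 0, 0], [0, 0, 0], 255], [[0, 0, 0], [0, 0, 0], 255], [[0, 0, 0], [0, 0, 0], 255], [[0, 0, 0], [0, 0, 0], 255], [[0, 0, 0], [0, 0, 0], 255]]}}

```text
time: 11.9
tool_pos: [0.6556, -0.1467, 0.2222]
ee_rot: [-0.0, 1.0, 0.0, -0.0]
ft_force: [0.3, 0.6, -0.2]
gripper_width: 0.0
```

```bash
python3 - <<'E'
from h import *
grab('side','side6')
im=cv2.imread('pics/side6.png')[60:300,150:430]; cv2.imwrite('pics/side6c.png',cv2.resize(im,None,fx=2.4,fy=2.4))
E
```

```text
(no output)
```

View pics/side6c.png

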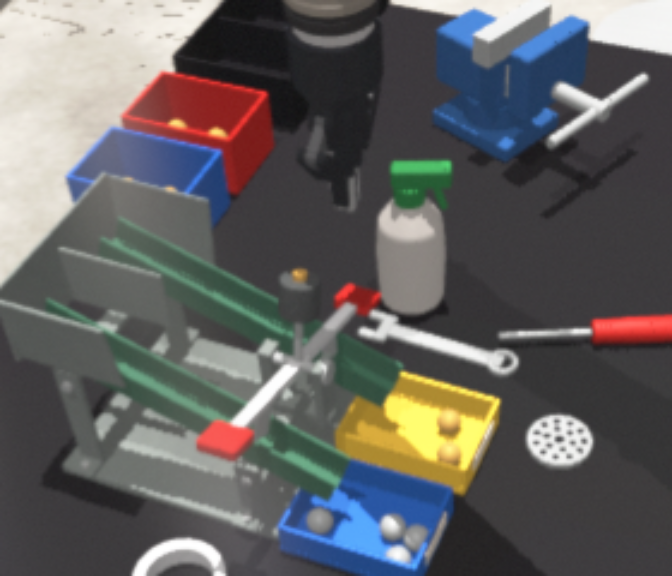

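All four balls are in the blue tray at crop (320,520), (392,528), (415,538) and (399,555). Next I check the gate angle from depth, and whether the balls are at rest.

Call:
{"op": "move_arm", "data": {"moves": [[[0, 0, -0.02], [0, 0, 0], 255], [[0, 0, -0.02], [0, 0, 0], 255], [[0, 0, 0], [0, 0, 0], 255], [[0, 0, 0], [0, 0, 0], 255], [[0, 0, 0], [0, 0, 0], 255], [[0, 0, 0], [0, 0, 0], 255], [[0, 0, 0], [0, 0, 0], 255], [[0, 0, 0], [0, 0, 0], 255], [[0, 0, 0], [0, 0, 0], 255], [[0, 0, 0], [0, 0, 0], 255]]}}

```text
time: 12.78
tool_pos: [0.6555, -0.1466, 0.2619]
ee_rot: [-0.0, 1.0, 0.0, -0.0]
ft_force: [0.3, 1.1, -0.1]
gripper_width: 0.0004
```

```bash
python3 - <<'E'
from h import *
np.set_printoptions(precision=4,suppress=True)
grab('side','side7');grab('top','top7');
for i in range(6): r.read_camera('side')
grab('side','side8')
f=lambda u,v:(round(u/2.4+150),round(v/2.4+60))
print('padL,padR,side',world('side8',[f(225,438),f(358,298)]))
print('balls',world('side7',[f(320,520),f(392,528),f(415,538),f(399,555)]))
print('padL before',world('side4',[f(235,490)]),'mid',world('side5',[f(228,450)]))
a,b=cv2.imread('pics/side7.png')[240:300,260:345],cv2.imread('pics/side8.png')[240:300,260:345]
print('diff',np.abs(a.astype(int)-b).max(), 'vs 6',np.abs(cv2.imread('pics/side6.png')[240:300,260:345].astype(int)-b).max())
tray('top7')
im=cv2.imread('pics/top7.png')[150:350,200:480]; cv2.imwrite('pics/top7c.png',cv2.resize(im,None,fx=2.5,fy=2.5))
E
```

```text
padL,padR,side [[ 0.6562  0.1012  0.1686]
 [ 0.6492 -0.1462  0.1058]]
balls [[0.6073 0.055  0.025 ]
 [0.5447 0.0399 0.0241]
 [0.5206 0.0436 0.0257]
 [0.5272 0.0671 0.0281]]
padL before [[0.6567 0.1015 0.1025]] mid [[0.6538 0.1053 0.1567]]
diff 6 vs 6 113
342 [ 0.5061 -0.0168  0.026 ] [0.6363 0.0796 0.0342] ((0.5712029933929443, 0.031612470746040344), (0.09601809084415436, 0.1297614574432373), 89.55461120605469)
2790 [ 0.5057 -0.0185 -0.0002] [0.6427 0.0833 0.0149] ((0.5740545988082886, 0.032329678535461426), (0.1014285609126091, 0.13701114058494568), 89.81454467773438)
```

View pics/top7c.png

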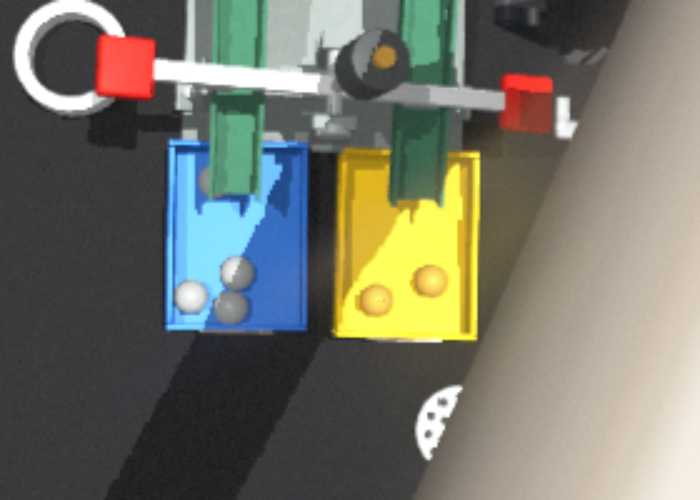

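Four balls are at rest in the blue tray, three at crop (191–237, 273–307) and one at (210,182). The pads are at 0.169 m on the left and 0.106 m on the right, which puts the gate at about +0.25 rad. Handing in.

```bash
python3 -c "
from rig import r
print(r.job_done())"
```

```text
the job is handed in; nothing more can be done
None
```

The job is handed in, and my last checks showed everything in place. I pushed the blue tray sideways, then back against the dispenser's foot plate. I then pressed the right-hand red pad with closed fingers until the gate tipped over.

- **Balls:** all four steel balls are in the blue tray. Two side views about 0.4 s apart showed no movement.
- **Tray:** its centre is at about (0.573, 0.032) m, roughly 27 mm ahead of the chute's lip and close to the chute's centre line.
- **Gate:** the left pad is at 169 mm and the right at 106 mm, which puts the gate at about +0.25 rad.
- **Robot:** the tool is clear of everything. The run took about 13 s. The strongest push I read was about 23 N, as the tray met the foot plate.
- **Other things:** the yellow tray and its brass balls, the ring nut and the plate look unmoved. The arm hid the right side of the last top view. The spanner, screwdriver and spray bottle were unmoved in the side view about 1 s earlier.

No check failed or disagreed.

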